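# Turn up the cup, dispense a cleaning tablet and hold the slide at the mark

## Task

The white cup stands mouth down: turn it mouth up, stand it on the blue ring of the tablet dispenser and let go of it, then pull the dispenser's spring-return slide out by its blue tab to the red mark, so that the round green tablet rolls down the chute into the cup. Finish while still holding the slide steady at the red mark against its spring (a colleague reloads it in that position), with the tablet in the cup, and leave the other things on the trolley where they are.

Things in the scene. Friction and masses are not known exactly. Their poses are not given: they have to be found in the camera images.
- dispenser: white tablet dispenser, fixed. Origin on the trolley top under its clear tube (27 mm, top z 145); -x is its front (slide), +y the cup's side. Housing x -33..67, y -32..32 mm, z to 110. Base plate 6 mm thick, x -48..68, y -50..140. A 30 mm wide chute falls to +y from the housing, ends at y 67; lip z 59, side walls z 72 there, 85 at the housing: grip the cup with jaws closing along x to stay clear of it
- cup_spot (a point): centre of the blue ring (62 mm outside) on the base plate, 95 mm from the tube axis along the dispenser's +y, 6 mm above the trolley top. A cup centred here stands with its rim 4 mm clear of the lip of the chute (sideways) and 7 mm lower; it can be lowered straight down
- slide (a joint): grey slide with an upright blue tab: 0 = home, grows as it is pulled towards the dispenser's -x, end stop at 0.060 m; at the red mark it reads 0.040. A spring pulls it home: 3 N at home, 7 N at the mark. The tube is opened below (the tablet falls) from about 0.032
- tab_top (a point): centre of the top of the slide's blue tab. Tab: 12 mm along the dispenser's x, 28 mm along y, from z 100 to 145 mm above the trolley top; moves with the slide. Home: 79 mm in front of the tube axis, 40 mm free between tab and housing. A scale rail lies beside the slide (y -32..-24 mm), no higher than its top
- mark (a point): point on the slide's centre line, 100 mm above the trolley top, level with the red line on the fixed scale rail, 119 mm in front of the tube axis (horizontally, tube axis to mark is the pull direction). The slide is at the mark when the middle of the tab (white pointer at its foot) is level with the red line
- cup: white mixing cup, at the start mouth down on the trolley top. 47 mm across the rim, 38 mm across the closed foot, 46 mm high, 20 to 45 g, stiff. Origin at the centre of the outside of its foot; its z axis points out of its mouth. It may be laid on its side on the way (axis then about 21 mm high at mid-length) and gripped across its body
- tablet_center (a point): centre of the round green cleaning tablet, a ball of 16 mm diameter, 10 g, waiting in the clear tube on top of the slide
- cup_rim (a point): centre of the cup's mouth, 46 mm from its origin along its z
- bottle: purple bottle, 44x73x217 mm, bystander; origin at the centre of its underside
- tube: tube with red cap, 33x51x167 mm, bystander; origin at the centre of its underside
- aerosol: aerosol can with green cap, 52 mm wide, 156 mm high, bystander; origin at the centre of its underside
- box: long carton, 46x174x50 mm, bystander; origin at the centre of its underside
- needle_box: flat blue and white carton, 62x95x22 mm, bystander; origin at the centre of its underside
- pot: low round closed pot, 62 mm wide, 29 mm high, bystander; origin at the centre of its underside
- indicator_tape: roll of pale tape lying flat, 68 mm wide, 19 mm high, bystander; origin at the centre of its underside
Not all that is in view belongs to the job. There is more than one size of the cup; the job needs the larger.

How it is judged:
On the way, in this order (a step that is already met when the one before it is completed fails the run):
1. the cup stands mouth up on the ring, let go, with the slide still home (horizontal distance between cup and cup_spot below 0.012 m and angle between cup's own z axis and vertical below 0.12 rad and z of cup in the frame of cup_spot between -0.003 and 0.004 m and contact force between the fingers and cup below 0.1 N and value of joint slide below 0.008 m), for 0.2 s.
2. the slide is held at the mark and the tablet is in the cup (value of joint slide between 0.034 and 0.046 m and contact force between the fingers and slide above 1 N and horizontal distance between tablet_center and cup below 0.022 m and z of tablet_center in the frame of cup between 0.004 and 0.038 m), for 0.2 s.
At the end, for the whole second after the job is handed in: The fingers hold the slide (contact over 1 N) still (under 10 mm/s) within 6 mm of the red mark; the tablet lies in the cup; the cup stands upright on the base plate, untouched, its centre within 12 mm of the ring's centre (all of step 2 and velocity of joint slide between -0.01 and 0.01 m/s and horizontal distance between cup and cup_spot below 0.012 m and angle between cup's own z axis and vertical below 0.12 rad and z of cup in the frame of cup_spot between -0.003 and 0.004 m and contact force between each of the arm, the fingers and cup below 0.1 N); the arm keeps its last pose, push and grip.
It fails at once if a bystander was moved by more than 30 mm (distance of any of bottle, tube, aerosol, box, needle_box, pot, indicator_tape from where it was at the start of the episode above 0.03 m).
It also fails if it takes over 67 s, if anything falls off the work surface, if the arm or the gripper's body presses on something with over 40 N, if the wrist force passes 120 N, or if a joint passes its speed limit or range.

## Robot

A 6-joint arm with a two-finger parallel gripper is mounted at the origin on a cart in front of the work surface, level with it; the furniture and walls round the work are solid. World frame = base frame: x ahead of the robot, y to its left, z up, the work surface at z = 0. Lengths are in m, angles in rad, forces in N, time in s.
With the tool pointing down it reaches from about 0.425 to 0.95 m from the base axis. Payload 3.5 kg.
Tool frame: the origin (TCP) lies midway between the tips of the shut fingers; the grasp point (between the pads) lies 19 mm behind it; z points along the fingers, y is the line along which they close (so a half turn about z gives the same grasp; the last joint's range is limited). The gripper opens to 85 mm and grips with 20 to 120 N. Pads are 22 mm wide; open, the fingers measure 114 mm over their backs; the gripper's body (76 mm by 85 mm) begins 54 mm behind the grasp point. The pads swing forward as they close: fully open they stand 13 mm farther back than shut.
Start: joints at [1.189, 0.286, 1.577, -0, 1.279, -0.15], TCP at [0.155, 0.657, 0.231] pointing down, gripper open.
Joint ranges: [-2.77, 2.77], [-0.9, 2.22], [0.21, 2.48], [-1.53, 4.67], [0.24, 2.81], [-2.84, 2.84]. Speed limits (rad/s): [2.79, 2.79, 3.14, 3.14, 3.14, 3.14].

## Interface

Orientations are given as a unit quaternion [x, y, z, w].
In Python, from plant import get_state, read_camera, ctrl gives the robot as it stands.
- The arm moves only by the shell command python3 -m crank 'ROWS' [FORCE]. ROWS is JSON, a list of rows, each a list of 3 entries, a list of its own where there are three numbers: the shift along the tool's x, y, z in mm, then the turn about the tool's z in degrees, then the closure in counts, from 0 (fully open) to 255 (shut). In form: [[[tx, ty, tz], yaw, claw], ...]. A call has 1 to 10 rows; each row is the pose to reach, as a shift and turn from the pose commanded when the call began, along the tool's axes at that moment; what a row does not reach only later rows make up. A row lasts 1/10 s, in which the tool goes at most 50 mm and 8.59 degrees, less where a joint would pass 70% of its speed; a pose out of reach is approached as far as the arm can. A call with a gripper value outside its range is refused whole. The fingers move at their own pace and stop on an object; FORCE is the grip in N (left out, the last holds). Time passes only in rows, so rows that repeat a pose let the fingers close. It gives the time, the measured TCP pose, the force, the opening and the grip force at its end, in the units of the state.
- get_state(): the state, without advancing time (a new reading comes with each control period).
- read_camera(name): name is "side" or "top"; returns a dict with "frame" (420x560x3 uint8, blue, green, red), "range_z" (420x560 float32, m along the optical axis (not along the pixel's ray), 0 where there is no reading), "vfov" (degrees; the focal length in pixels is half the picture's height over the tangent of half this angle, whatever the lens; pixels are square), "cx", "cy" (the principal point, pixels), "k1" (the pictures are not rectified: a ray, as slopes to the right and down, at radius r is drawn at 1 + k1 r^2 times it, then the intrinsics apply), "origin" and "orientation" of the camera in the world. Camera axes: x right, y down, z forward; pixel columns grow to the right and rows downward; lengths in m; the calibration is good to about 2 mm. A picture is of the moment at which its call begins.
- ctrl.sign_off(): hands the job in; it is judged then, once.
The state is a dict: "time": time; "qpos": joint angles; "dq": joint speeds; "joint_efforts": joint torques, N m; "eef_pos": TCP position; "tcp_rot": TCP orientation; "contact_force": force on the tool from outside, world axes, zero at the start; "wrist_torque": the same for the moment, N m; "opening": opening from 0.0 (shut) to 1.0 (fully open); "finger_force": force on a finger pad.
Only numpy, scipy, OpenCV 4.12 (cv2) and the standard library are available. Lean on these libraries where they do the work, as an engineer would, in place of code of your own. Each camera call takes 0.05 s, during which the arm holds its last target. There are 200 camera calls.

## Working session

There is one attempt and no reset: what is moved stays moved. The work goes in short steps, Python scripts to look and compute and a shell command to move; the robot and the scene stay as the last step left them, time stands still between calls to the robot, and variables do not carry over. Pictures are saved under pics/ and viewed, at most 10 in all, crops included, and the job is handed in when it is done.

```bash
mkdir -p pics; ls
cat > h.py <<'E'
import numpy as np,cv2
from scipy.spatial.transform import Rotation as R
from plant import get_state,read_camera,ctrl
def K(c):
    f=c["frame"].shape[0]/2/np.tan(np.radians(c["vfov"])/2); return f
def rays(c,uv):
    f=K(c);p=(np.atleast_2d(uv).astype(float)-[c["cx"],c["cy"]])/f
    q=p.copy()
    for _ in range(20): q=p/(1+c["k1"]*(q**2).sum(1,keepdims=True))
    return np.c_[q,np.ones(len(q))]
def Rm(c): 
    o=np.array(c["orientation"]); return o if o.shape==(3,3) else R.from_quat(o).as_matrix()
def plane(c,uv,z):
    d=rays(c,uv)@Rm(c).T; o=np.array(c["origin"]); return o+d*((z-o[2])/d[:,2])[:,None]
def depth(c,uv):
    uv=np.atleast_2d(uv); z=c["range_z"][uv[:,1].astype(int),uv[:,0].astype(int)]
    return np.array(c["origin"])+(rays(c,uv)*z[:,None])@Rm(c).T
def proj(c,P):
    q=(np.atleast_2d(P)-c["origin"])@Rm(c); s=q[:,:2]/q[:,2:]; s=s*(1+c["k1"]*(s**2).sum(1,keepdims=True))
    return s*K(c)+[c["cx"],c["cy"]]
def cloud(c):
    h,w=c["range_z"].shape; v,u=np.mgrid[:h,:w]; P=depth(c,np.c_[u.ravel(),v.ravel()]).reshape(h,w,3); P[c["range_z"]==0]=np.nan; return P
E
python3 - <<'E'
from h import *
import pickle
for n in("top","side"):
    c=read_camera(n); cv2.imwrite(f"pics/{n}0.png",c["frame"]); pickle.dump(c,open(n+"0.pkl","wb"))
    print(n,{k:v for k,v in c.items() if k not in("frame","range_z")},(c["range_z"]>0).mean())
print(get_state())
E
```

```text
pics
top {'vfov': 52.0251275018419, 'cx': 276.8187609001705, 'cy': 214.22020796907324, 'k1': -0.09372073090024367, 'origin': array([ 0.44204182, -0.14083527,  0.94864114]), 'orientation': array([-0.70435855,  0.7084822 , -0.03709705,  0.02357561])} 0.9959778911564626
side {'vfov': 55.08190857275725, 'cx': 279.6123936748221, 'cy': 203.68627112281723, 'k1': 0.006989685356698227, 'origin': array([0.19615743, 0.41676605, 0.67349077]), 'orientation': array([-0.23616474,  0.87836535, -0.39892816,  0.1164339 ])} 0.9952678571428571
{'time': 0.1, 'qpos': array([ 1.18900586e+00,  2.87115934e-01,  1.57807071e+00,  7.70645447e-06,
        1.27861340e+00, -1.50004528e-01]), 'dq': array([ 0.00042222, -0.00149854, -0.00316591, -0.00050441,  0.00105432,
        0.00060193]), 'joint_efforts': array([ 6.07564652e-05, -4.07300949e+01, -2.93695933e+01, -1.40644147e-04,
        3.40568229e-03, -1.29599380e-05]), 'eef_pos': array([0.15479946, 0.65637948, 0.23003788]), 'tcp_rot': array([ 1.15634752e-01,  9.93291189e-01, -1.06393678e-03, -2.93582383e-04]), 'contact_force': array([ 0.70962798, -0.50850238, -0.12619979]), 'wrist_torque': array([-0.02290976,  0.00621147, -0.02769806]), 'finger_force': 0.0, 'opening': 1.0026997992445927}
```

View pics/top0.png

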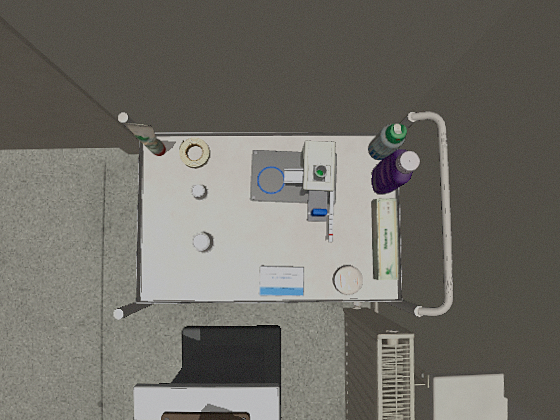

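View pics/side0.png

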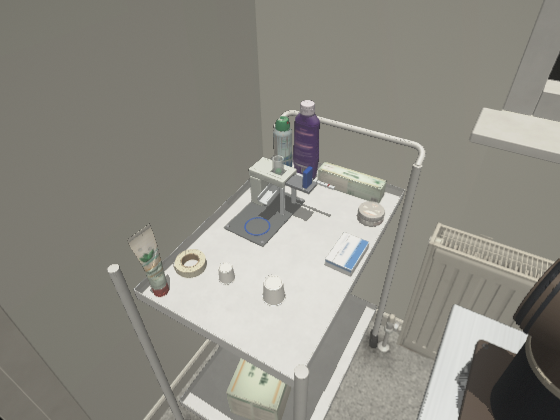

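The top view shows two mouth-down cups, at (198,191) and (202,242). The side view shows them at (227,273) and (273,290). The one at (202,242) / (273,290) looks larger. I'll check that with an enlarged crop and measured widths, and locate the dispenser at the same time.

```bash
cat > m.py <<'E'
from h import *
import pickle
T=pickle.load(open("top0.pkl","rb"));S=pickle.load(open("side0.pkl","rb"))
for n,c in(("top",T),("side",S)):
    P=cloud(c);hsv=cv2.cvtColor(c["frame"],cv2.COLOR_BGR2HSV)
    print(n,"table z med",np.nanmedian(P[...,2][(abs(P[...,2])<.03)]))
    for (a,b) in ([(198,191),(202,242)] if n=="top" else [(227,273),(273,290)]):
        m=((P[...,2]>.015)&(P[...,2]<.08)).astype(np.uint8)
        _,L,st,_=cv2.connectedComponentsWithStats(m); l=L[b,a]; Q=P[L==l]
        top=Q[Q[:,2]>np.nanpercentile(Q[:,2],98)-.006]
        print(" cup",a,b,"n",len(Q),"zmax %.4f"%np.percentile(Q[:,2],97),"topc",top.mean(0).round(4),"foot ext",np.ptp(top[:,:2],0).round(4),"all min/max",Q.min(0).round(3),Q.max(0).round(3))
    blue=cv2.inRange(hsv,(105,120,60),(128,255,255))
    _,L,st,ce=cv2.connectedComponentsWithStats(blue)
    for i in range(1,len(st)):
        if st[i,4]>25:
            Q=P[L==i]; print(" blue",st[i],ce[i].round(1),np.nanmedian(Q,0).round(4), np.nanmin(Q,0).round(4),np.nanmax(Q,0).round(4))
            if n=="top" or 1:
                v,u=np.where(L==i); pz=plane(c,np.c_[u,v],.006); (x,y),r=cv2.minEnclosingCircle(pz[:,:2].astype(np.float32)); print("    ring?",x,y,r)
    gr=cv2.inRange(hsv,(40,90,40),(85,255,255)); _,L,st,ce=cv2.connectedComponentsWithStats(gr)
    for i in range(1,len(st)):
        if st[i,4]>15: print(" green",st[i],ce[i].round(1),np.nanmedian(P[L==i],0).round(4))
a=cv2.resize(T["frame"][130:310,130:310],(540,540),interpolation=cv2.INTER_CUBIC)
cv2.imwrite("pics/crop.png",cv2.resize(np.hstack([T["frame"][130:280,160:350],S["frame"][150:300,190:380]]),(760,300),interpolation=cv2.INTER_CUBIC))
P=cloud(T)
v,u=np.where((P[...,2]>.100)&(P[...,2]<.118)&(abs(np.mgrid[:420,:560][1]-318)<30)&(abs(np.mgrid[:420,:560][0]-170)<40))
rect=cv2.minAreaRect(P[v,u][:,:2].astype(np.float32)); print("housing top",rect)
E
python3 m.py
```

```text
top table z med 0.0001935871677651857
 cup 198 191 n 177 zmax 0.0358 topc [0.5733 0.0102 0.0335] foot ext [0.028  0.0281] all min/max [ 0.558 -0.005  0.015] [0.587 0.023 0.038]
 cup 202 242 n 311 zmax 0.0471 topc [0.4633 0.0021 0.0446] foot ext [0.0357 0.0364] all min/max [ 0.443 -0.017  0.015] [0.482 0.02  0.049]
 blue [257 166  28  28 108] [269.9 180.2] [ 0.5969 -0.1422  0.006 ] [ 0.5698 -0.1735  0.0022] [ 0.6305 -0.1157  0.0626]
    ring? 0.5999517440795898 -0.1461702436208725 0.030928589403629303
 blue [311 209  16   7  92] [318.7 211.6] [ 0.5151 -0.2357  0.1444] [ 0.5103 -0.2495  0.1236] [ 0.5209 -0.2226  0.148 ]
    ring? 0.5286743640899658 -0.2511858344078064 0.017663467675447464
 green [386 124  21  20 230] [395.  133.8] [ 0.6643 -0.3818  0.1507]
 green [136 136  12   5  27] [141.5 137.9] [0.6684 0.1131 0.1119]
 green [317 170   6   5  24] [319.7 172. ] [ 0.5968 -0.2425  0.1145]
side table z med 0.001690565688654222
 cup 227 273 n 227 zmax 0.0367 topc [0.5752 0.0142 0.0347] foot ext [0.0291 0.0292] all min/max [ 0.56  -0.     0.015] [0.591 0.03  0.038]
 cup 273 290 n 470 zmax 0.0476 topc [0.4654 0.0058 0.0456] foot ext [0.0388 0.0385] all min/max [ 0.445 -0.014  0.015] [0.485 0.026 0.049]
 blue [304 166   8   9  37] [307.6 169.9] [ 0.5169 -0.2333  0.1455] [ 0.5127 -0.2471  0.1407] [ 0.5222 -0.2223  0.1482]
    ring? 0.6020763516426086 -0.4043651223182678 0.019603680819272995
 green [276 121  13  10  86] [281.6 125.6] [ 0.6654 -0.3732  0.1438]
housing top ((0.593773365020752, -0.24065826833248138), (0.06236439198255539, 0.13816674053668976), 88.9586181640625)
```

View pics/crop.png

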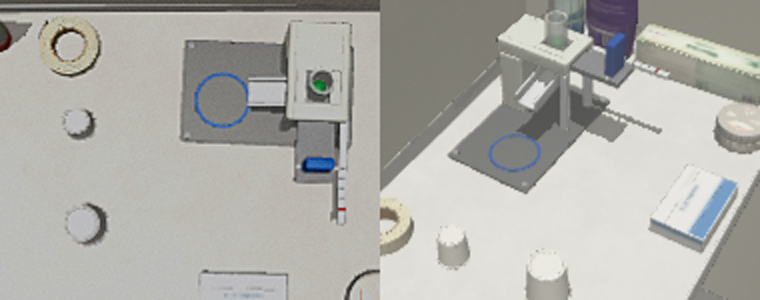

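The crop confirms it. The cup at (202,242) in the top view, which is the nearer cup in the side crop, is 46 mm high with a 38 mm foot, so it is the larger one. The other measures about 36 mm high and 29 mm across the foot. Before moving I need the dispenser's yaw and the heights of the posts.

```bash
python3 - <<'E'
from h import *
import pickle
T=pickle.load(open("top0.pkl","rb"));S=pickle.load(open("side0.pkl","rb"))
P=cloud(T);U=np.mgrid[:420,:560]
m=((P[...,2]>.106)&(P[...,2]<.120)&(U[1]>295)&(U[1]<340)&(U[0]<200)&(U[0]>135)).astype(np.uint8)
v,u=np.where(cv2.morphologyEx(m,cv2.MORPH_OPEN,np.ones((3,3)))>0)
r=cv2.minAreaRect(P[v,u][:,:2].astype(np.float32));print("housing",r,len(v))
hsv=cv2.cvtColor(T["frame"],cv2.COLOR_BGR2HSV)
g=((hsv[...,2]>60)&(hsv[...,2]<140)&(hsv[...,1]<40)&(abs(P[...,2]-.006)<.006)&(U[1]>240)&(U[1]<310)&(U[0]>145)&(U[0]<210)).astype(np.uint8)
_,L,st,_=cv2.connectedComponentsWithStats(g);i=1+st[1:,4].argmax();v,u=np.where(L==i)
pz=plane(T,np.c_[u,v],.006)[:,:2];hl=cv2.convexHull(pz.astype(np.float32))[:,0]
# left edge (max y) and front edge fits
for nm,ax in(("left",1),("front",0)):
    pts=[]
    if ax==1:
        for rr in range(v.min()+4,v.max()-3): pts.append(plane(T,[[u[v==rr].min()-.5,rr]],.006)[0,:2])
        pts=np.array(pts);k=np.polyfit(pts[:,0],pts[:,1],1);print(nm,"y=%.4f x + %.4f"%tuple(k),np.degrees(np.arctan(-k[0])))
    else:
        for cc in range(u.min()+4,300): pts.append(plane(T,[[cc,v[u==cc].max()+.5]],.006)[0,:2])
        pts=np.array(pts);k=np.polyfit(pts[:,1],pts[:,0],1);print(nm,"x=%.4f y + %.4f"%tuple(k),np.degrees(np.arctan(-k[0])))
red=cv2.inRange(hsv,(0,110,60),(10,255,255))|cv2.inRange(hsv,(170,110,60),(180,255,255))
red[:, :310]=0;red[:,345:]=0;v,u=np.where(red>0);print("red",u.mean(),v.mean(),len(u),plane(T,[[u.mean(),v.mean()]],.1),np.nanmedian(P[v,u],0))
for nm,c in(("T",T),("S",S)):
    Q=cloud(c);W=(Q[...,2]>.06)&(Q[...,0]<.8)&(Q[...,0]>.1)&(abs(Q[...,1])<.7)
    n,L,st,ce=cv2.connectedComponentsWithStats(W.astype(np.uint8))
    for i in range(1,n):
        if st[i,4]>15: q=Q[L==i];print(nm,ce[i].round(),q.min(0).round(3),q.max(0).round(3))
E
python3 -m crank '[[[0,-10,0],0,0]]' 25
```

```text
housing ((0.6119563579559326, -0.24127261340618134), (0.06165671348571777, 0.10046427696943283), 87.51607513427734) 1330
left y=-0.0458 x + -0.0741 2.6209532660352552
front x=0.0465 y + 0.5584 -2.661976507743361
red 330.5 234.0 4 [[ 0.47518305 -0.26336199  0.1       ]] [ 0.475196   -0.26347621  0.09932224]
T [508. 229.] [ 0.149 -0.548  0.06 ] [ 0.8   -0.414  0.436]
T [418. 188.] [ 0.311 -0.5    0.06 ] [ 0.729 -0.363  0.221]
T [140. 131.] [0.661 0.08  0.06 ] [0.725 0.167 0.168]
T [317. 180.] [ 0.461 -0.273  0.06 ] [ 0.663 -0.171  0.148]
T [121. 312.] [0.31  0.145 0.06 ] [0.332 0.167 0.101]
S [411.  82.] [ 0.1   -0.611  0.06 ] [ 0.8  -0.17  0.46]
S [146. 251.] [0.661 0.081 0.06 ] [0.688 0.132 0.169]
S [116. 274.] [0.705 0.148 0.06 ] [0.729 0.17  0.103]
S [301. 377.] [0.312 0.148 0.06 ] [0.333 0.17  0.102]
time: 0.2
eef_pos: [0.1527, 0.6471, 0.2304]
tcp_rot: [0.116, 0.993, -0.001, -0.0]
contact_force: [-0.2, -1.0, -0.0]
opening: 1.0
finger_force: 0.0
```

```bash
cat > w.py <<'E'
# w.py x y z yworld_deg : prints shift/turn from current (measured) pose
import sys;from h import *
def go(x,y,z,yw=None):
    s=get_state();M=R.from_quat(s["tcp_rot"]).as_matrix();d=M.T@(np.array([x,y,z])-s["eef_pos"])*1000
    a=np.degrees(np.arctan2(M[1,1],M[0,1])); print("shift",d.round(1),"yaw",None if yw is None else round(a-yw,1),"| yworld %.1f"%a,"tcp",s["eef_pos"].round(4),"j6 %.2f"%s["qpos"][5],"t",s["time"])
if __name__=="__main__": go(*map(float,sys.argv[1:]))
E
python3 -m crank '[[[-272,-251,0],77,0],[[-272,-251,0],77,0],[[-272,-251,0],77,0],[[-272,-251,0],77,0],[[-272,-251,0],77,0],[[-272,-251,0],77,0],[[-272,-251,0],77,0],[[-272,-251,0],77,0],[[-272,-251,0],77,0],[[-272,-251,0],77,0]]'; python3 w.py 0.464 0.004 0.12 -155
```

```text
time: 1.2
eef_pos: [0.3597, 0.3393, 0.2311]
tcp_rot: [0.709, 0.705, -0.0, -0.0]
contact_force: [0.1, 0.9, 0.0]
opening: 1.0
finger_force: 0.0
shift [-334.6  106.6  111.1] yaw 154.6 | yworld -0.4 tcp [0.3597 0.3393 0.2311] j6 0.56 t 1.2
```

```bash
python3 -m crank '[[[-335,107,60],80,0],[[-335,107,60],80,0],[[-335,107,60],80,0],[[-335,107,60],80,0],[[-335,107,60],80,0],[[-335,107,60],80,0],[[-335,107,110],80,0],[[-335,107,110],80,0],[[-335,107,110],80,0],[[-335,107,110],80,0]]'; python3 w.py 0.4645 0.0035 0.08 -155
```

```text
time: 2.2
eef_pos: [0.4641, 0.0048, 0.1198]
tcp_rot: [0.996, 0.084, -0.002, -0.0]
contact_force: [0.8, 1.1, 1.0]
opening: 1.003
finger_force: 0.0
shift [ 0.3  1.4 39.8] yaw 74.7 | yworld -80.3 tcp [0.4641 0.0048 0.1198] j6 1.19 t 2.2
```

```bash
python3 -m crank '[[[0,1,40],75,0],[[0,1,40],75,0],[[0,1,40],75,0],[[0,1,40],75,0],[[0,1,40],75,0],[[0,1,40],75,0],[[0,1,40],75,0],[[0,1,40],75,0],[[0,1,40],75,0],[[0,1,40],75,0]]'; python3 w.py 0.4645 0.0035 0.0 -155
python3 - <<'E'
from h import *
T=read_camera("top");S=read_camera("side")
a=T["frame"][160:300,130:290];b=S["frame"][200:340,190:350]
cv2.imwrite("pics/near.png",cv2.resize(np.hstack([a,b]),(800,350),interpolation=cv2.INTER_CUBIC))
E
```

```text
time: 3.2
eef_pos: [0.465, 0.0046, 0.0812]
tcp_rot: [0.843, -0.538, -0.0, 0.0]
contact_force: [0.0, 0.4, -0.0]
opening: 0.997
finger_force: 0.0
shift [ 0.8  0.9 81.2] yaw -0.0 | yworld -155.0 tcp [0.465  0.0046 0.0812] j6 2.50 t 3.2
```

View pics/near.png

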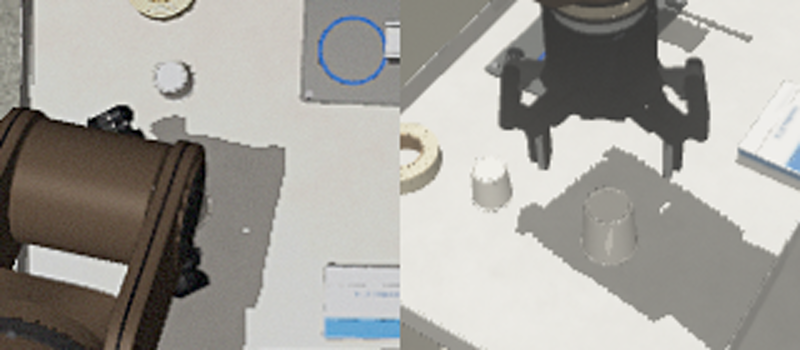

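The near view shows the open fingers straddling the cup: tips at (540,165) and (672,170) in the crop, with the cup centred at (608,225). Next I descend and grip.

```bash
python3 -m crank '[[[0,0,45],0,0],[[0,0,79],0,0],[[0,0,79],0,0],[[0,0,79],0,255],[[0,0,79],0,255],[[0,0,79],0,255],[[0,0,79],0,255],[[0,0,79],0,255],[[0,0,79],0,255],[[0,0,79],0,255]]' 25; python3 w.py 0.6 -0.14 0.12 -170
python3 - <<'E'
from h import *
print(R.from_quat(get_state()["tcp_rot"]).as_matrix().round(3))
E
```

```text
time: 4.3
eef_pos: [0.4672, 0.0036, 0.0046]
tcp_rot: [0.842, -0.539, 0.002, -0.001]
contact_force: [-1.5, 0.6, 7.0]
opening: 0.504
finger_force: 25.2
shift [ 186.3  -60.8 -114.8] yaw 14.7 | yworld -155.3 tcp [0.4672 0.0036 0.0046] j6 2.50 t 4.3
[[ 0.419 -0.908  0.004]
 [-0.908 -0.419 -0.001]
 [ 0.002 -0.003 -1.   ]]
```

```bash
python3 -m crank '[[[0,0,-40],0,255],[[0,0,-80],0,255],[[0,0,-115],0,255],[[0,0,-115],0,255]]'; python3 w.py 0.6012 -0.1246 0.12 -170
```

```text
time: 4.7
eef_pos: [0.4696, 0.0031, 0.1239]
tcp_rot: [0.842, -0.539, 0.006, -0.002]
contact_force: [1.1, 0.2, 1.1]
opening: 0.506
finger_force: 26.0
shift [171.  -66.    5.9] yaw 14.7 | yworld -155.3 tcp [0.4696 0.0031 0.1239] j6 2.50 t 4.7
```

```bash
python3 -m crank '[[[171,-66,5],15,255],[[171,-66,5],15,255],[[171,-66,5],15,255],[[171,-66,5],15,255],[[171,-66,5],15,255],[[171,-66,5],15,255],[[171,-66,5],15,255]]'
cat > fr.py <<'E'
# local dispenser frame helpers; python3 fr.py ly pz yw -> shift to put pivot at local (0,ly) height pz (mm)
import sys;from w import go
from h import *
O=np.array([.596,-.2395]);ex=np.array([.99896,-.0456]);ey=np.array([.0456,.99896]);DZ=17
def loc(): 
    p=get_state()["eef_pos"];d=(p[:2]-O)*1000;print("pivot local x %.1f y %.1f z %.1f"%(d@ex,d@ey,p[2]*1000+DZ))
if __name__=="__main__":
    loc();a=list(map(float,sys.argv[1:]))
    go(*(O+ey*a[0]/1000),(a[1]-DZ)/1000,a[2])
    M=R.from_quat(get_state()["tcp_rot"]).as_matrix(); print("tool shift per local mm: +x",(M.T@np.r_[ex,0]).round(3),"+y",(M.T@np.r_[ey,0]).round(3))
E
python3 fr.py 95 87 -170
python3 - <<'E'
from h import *
T=read_camera("top");S=read_camera("side")
a=T["frame"][120:260,220:380];b=S["frame"][110:250,200:360]
cv2.imwrite("pics/pre.png",cv2.resize(np.hstack([a,b]),(800,350),interpolation=cv2.INTER_CUBIC))
E
```

```text
time: 5.4
eef_pos: [0.5955, -0.1227, 0.1114]
tcp_rot: [0.765, -0.644, -0.001, 0.0]
contact_force: [0.5, 0.4, 0.3]
opening: 0.511
finger_force: 26.0
pivot local x -5.9 y 116.6 z 128.4
shift [22.5 -1.2 41.4] yaw -0.2 | yworld -170.2 tcp [ 0.5955 -0.1227  0.1114] j6 2.60 t 5.4
tool shift per local mm: +x [ 0.214 -0.977 -0.002] +y [-0.977 -0.214  0.001]
```

View pics/pre.png

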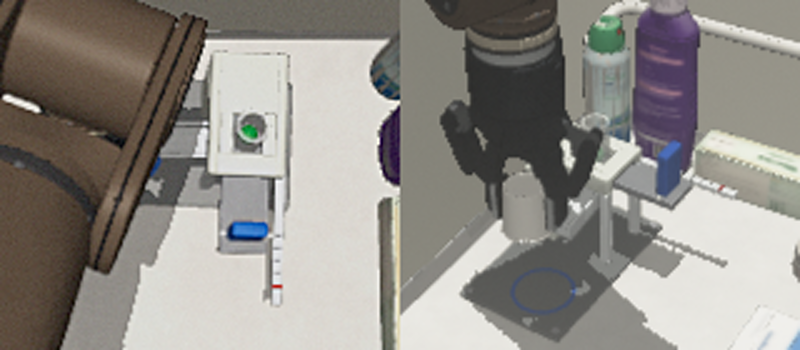

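The side crop shows the cup held mouth down at (525,205), facing the chute lip at about (570,215). I'll lower it and sweep it towards the dispenser, so the chute end tips the mouth outwards inside the grip.

```bash
python3 -m crank '[[[22,-1,20],0,255],[[22,-1,41],0,255],[[22,-1,41],0,255],[[28,0,41],0,255],[[33,1,41],0,255],[[37,2,38],0,255],[[41,3,36],0,255],[[45,4,34],0,255],[[49,5,33],0,255],[[49,5,33],0,255]]' 20; python3 fr.py 60 94 -170
python3 - <<'E'
from h import *
T=read_camera("top");S=read_camera("side")
b=S["frame"][110:250,200:360]
cv2.imwrite("pics/sw1.png",cv2.resize(b,(640,560),interpolation=cv2.INTER_CUBIC))
E
```

```text
time: 6.5
eef_pos: [0.6031, -0.1717, 0.0834]
tcp_rot: [0.764, -0.645, 0.002, -0.003]
contact_force: [2.0, 6.9, 4.7]
opening: 0.504
finger_force: 20.8
pivot local x 4.0 y 68.0 z 100.4
shift [7.  5.7 6.3] yaw -0.3 | yworld -170.3 tcp [ 0.6031 -0.1717  0.0834] j6 2.53 t 6.5
tool shift per local mm: +x [ 0.213 -0.977  0.008] +y [-0.977 -0.213  0.002]
```

View pics/sw1.png

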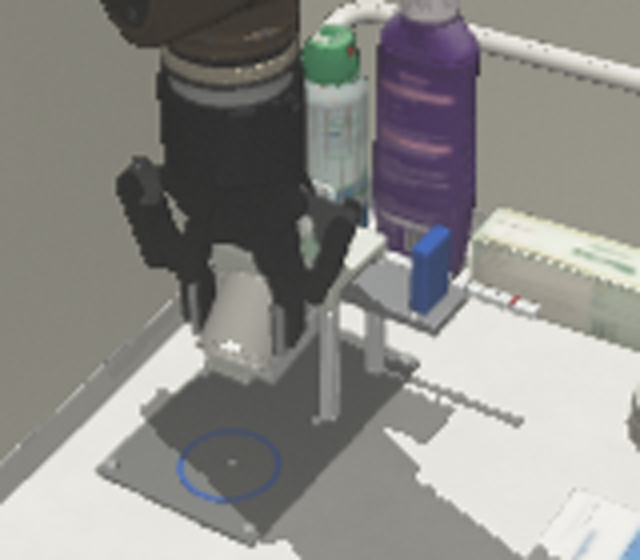

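```bash
python3 -m crank '[[[4,2,0],0,255],[[8,4,0],0,255],[[11,5,1],0,255],[[13,6,3],0,255],[[13,6,5],0,255],[[13,6,6],0,255]]' 20; python3 fr.py 60 94 -170
cat > cupc.py <<'E'
from h import *
from fr import O,ex,ey
# white cup points: bright low-sat points near the pivot, in local mm
def pts(n="side",c=None):
    c=c or read_camera(n);P=cloud(c);hsv=cv2.cvtColor(c["frame"],cv2.COLOR_BGR2HSV)
    s=get_state()["eef_pos"];d=P-s-[0,0,.017]
    m=(hsv[...,2]>110)&(hsv[...,1]<45)&(np.linalg.norm(d,axis=2)<.045)
    q=P[m]*1000;l=np.c_[(q[:,:2]-O*1000)@ex,(q[:,:2]-O*1000)@ey,q[:,2]];return c,l,m
E
python3 - <<'E'
from cupc import *
c,l,m=pts();print(len(l),np.percentile(l,[2,50,98],axis=0).round(0))
for z in range(60,125,5):
    k=l[(abs(l[:,2]-z)<2.5)&(abs(l[:,0]-2)<10)]
    if len(k)>3: print(z,"y max %.0f min %.0f"%(np.percentile(k[:,1],97),np.percentile(k[:,1],3)),len(k))
b=c["frame"][130:230,220:320]
cv2.imwrite("pics/sw2.png",cv2.resize(b,(500,500),interpolation=cv2.INTER_CUBIC))
E
```

```text
time: 7.2
eef_pos: [0.603, -0.1855, 0.0814]
tcp_rot: [0.764, -0.645, 0.006, -0.005]
contact_force: [3.2, 10.6, 17.6]
opening: 0.5
finger_force: 18.3
pivot local x 4.5 y 54.3 z 98.4
shift [-6.6  3.3  4.3] yaw -0.4 | yworld -170.4 tcp [ 0.603  -0.1855  0.0814] j6 2.51 t 7.2
tool shift per local mm: +x [ 0.212 -0.977  0.016] +y [-0.977 -0.212  0.002]
537 [[-29.  26.  61.]
 [  3.  62.  99.]
 [ 38.  80. 116.]]
60 y max 68 min 62 7
70 y max 74 min 56 31
75 y max 70 min 52 30
110 y max 82 min 45 44
115 y max 77 min 41 81
120 y max 52 min 40 4
```

View pics/sw2.png

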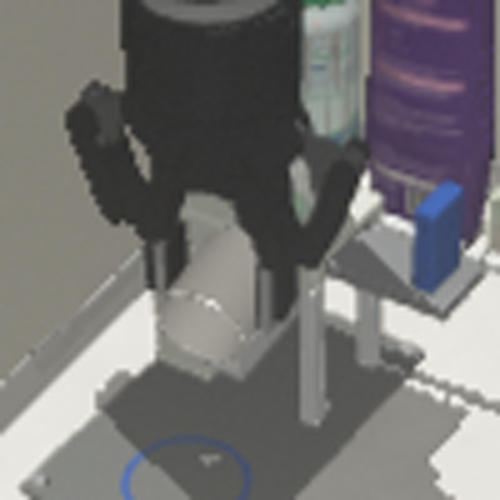

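The crop shows the mouth now facing the camera, rim arc at about (205,310), so the cup is tipped to just below horizontal. The depth data agree: the top of the wall runs from y 41 to 82 at z 116 to 110. Now I back off, turn the wrist about 168°, and check the attitude from depth.

```bash
python3 -m crank '[[[-5,0,-20],0,255],[[-20,-3,-36],0,255],[[-60,-8,-36],0,255],[[-60,-8,-36],-25,255],[[-60,-8,-36],-80,255],[[-60,-8,-36],-80,255],[[-60,-8,-36],-80,255],[[-60,-8,-36],-80,255],[[-60,-8,-36],-80,255],[[-60,-8,-36],-80,255]]' 30
python3 -m crank '[[[0,0,0],-85,255],[[0,0,0],-85,255],[[0,0,0],-85,255],[[0,0,0],-85,255],[[0,0,0],-85,255],[[0,0,0],-85,255],[[0,0,0],-85,255],[[0,0,0],-85,255],[[0,0,0],-85,255],[[0,0,0],-85,255]]'; python3 fr.py 76 100 -2.6
cat > shape.py <<'E'
from cupc import *
for n in("top","side"):
    c,l,m=pts(n)
    x0=(get_state()["eef_pos"][:2]-O)@ex*1000
    print(n,len(l))
    k=l[abs(l[:,0]-x0)<9]
    for y in range(int(k[:,1].min()) if len(k) else 0,int(k[:,1].max()) if len(k) else 0,5):
        q=k[abs(k[:,1]-y)<2.5]
        if len(q)>3: print(y,"z min %.0f max %.0f"%(q[:,2].min(),np.percentile(q[:,2],95)),len(q),end="; ")
    print()
E
python3 shape.py
```

```text
time: 8.25
eef_pos: [0.5945, -0.1258, 0.1107]
tcp_rot: [0.985, -0.171, 0.001, 0.0]
contact_force: [0.1, -0.2, 0.5]
opening: 0.495
finger_force: 30.0
time: 9.25
eef_pos: [0.5945, -0.1258, 0.1107]
tcp_rot: [0.842, 0.539, 0.0, 0.001]
contact_force: [1.1, 0.9, -0.7]
opening: 0.493
finger_force: 30.0
pivot local x -6.7 y 113.5 z 127.7
shift [-32.2  20.3  27.7] yaw -22.2 | yworld -24.8 tcp [ 0.5945 -0.1258  0.1107] j6 0.06 t 9.25
tool shift per local mm: +x [0.377 0.926 0.002] +y [ 0.926 -0.377 -0.001]
top 1

side 258
120 z min 141 max 146 12; 125 z min 135 max 147 19; 130 z min 116 max 147 24; 135 z min 110 max 143 43; 140 z min 114 max 137 27;
```

The depth profile shows the foot facing +y: y about 130 to 140, z 110 to 147, centre near (134,128). The mouth therefore points at the dispenser about 10° below horizontal, with the pivot about 20 mm from the foot. I'll move above the chute lip.

```bash
python3 -m crank '[[[-23,17,0],-22,255],[[-23,17,0],-22,255],[[-23,17,22],-22,255],[[-23,17,22],-22,255],[[-23,17,22],-22,255]]' 20; python3 fr.py 86 92 -2.6; python3 shape.py
```

```text
time: 9.85
eef_pos: [0.5994, -0.1539, 0.0873]
tcp_rot: [0.727, 0.686, -0.0, -0.001]
contact_force: [-0.2, -0.1, -0.6]
opening: 0.495
finger_force: 30.0
pivot local x -0.5 y 85.7 z 104.3
shift [ 0.3  0.5 12.3] yaw -0.7 | yworld -3.3 tcp [ 0.5994 -0.1539  0.0873] j6 -0.36 t 9.85
tool shift per local mm: +x [ 0.012  1.    -0.001] +y [ 1.    -0.012  0.   ]
top 0

side 290
75 z min 119 max 122 6; 80 z min 120 max 122 8; 85 z min 118 max 123 11; 90 z min 119 max 123 12; 95 z min 120 max 123 9; 100 z min 118 max 125 15; 105 z min 89 max 122 61; 110 z min 87 max 105 29;
```

```bash
python3 -m crank '[[[0,0,10],0,255],[[0,0,14],0,255],[[2,0,18],0,255],[[4,0,22],0,255],[[5,0,26],0,255],[[6,0,30],0,255],[[6,0,34],0,255],[[5,0,38],0,255],[[4,0,42],0,255],[[3,0,45],0,255]]' 20; python3 fr.py 95 30 -2.6; python3 shape.py
```

```text
time: 10.95
eef_pos: [0.6026, -0.1415, 0.0475]
tcp_rot: [0.727, 0.686, 0.007, -0.005]
contact_force: [-4.3, 35.1, 22.0]
opening: 0.494
finger_force: 83.6
pivot local x 2.2 y 98.2 z 64.5
shift [-3.8 -2.2 34.5] yaw -0.7 | yworld -3.3 tcp [ 0.6026 -0.1415  0.0475] j6 -0.36 t 10.95
tool shift per local mm: +x [0.012 1.    0.002] +y [ 1.    -0.012  0.017]
top 0

side 274
105 z min 70 max 88 33; 110 z min 45 max 80 72;
```

```bash
python3 -m crank '[[[9,0,0],0,255],[[9,0,-4],0,255],[[9,0,-8],0,255]]' 30; python3 fr.py 95 30 -2.6; python3 shape.py
python3 - <<'E'
from h import *
S=read_camera("side")
cv2.imwrite("pics/chk.png",cv2.resize(S["frame"][140:240,210:310],(500,500),interpolation=cv2.INTER_CUBIC))
E
```

```text
time: 11.35
eef_pos: [0.601, -0.1409, 0.0506]
tcp_rot: [0.726, 0.688, 0.001, 0.0]
contact_force: [1.7, 2.5, -0.9]
opening: 0.497
finger_force: 81.7
pivot local x 0.5 y 98.8 z 67.6
shift [-3.8 -0.5 37.6] yaw -0.5 | yworld -3.1 tcp [ 0.601  -0.1409  0.0506] j6 -0.34 t 11.35
tool shift per local mm: +x [0.009 1.    0.001] +y [ 1.    -0.009  0.001]
top 0

side 265
105 z min 74 max 94 36; 110 z min 50 max 85 58; 115 z min 49 max 62 25;
```

View pics/chk.png

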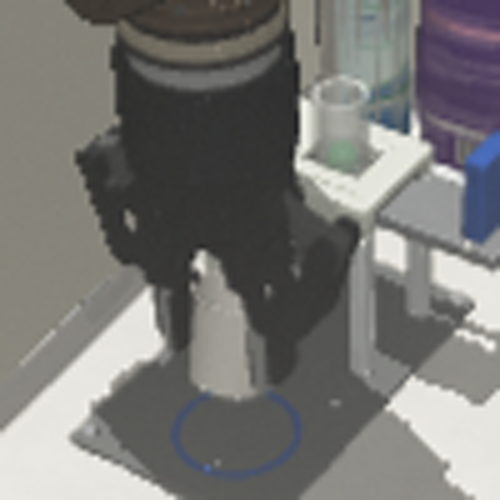

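The crop shows the cup foot down, narrow lower edge at (235,390), leaning about 15–20° towards the chute. It has flipped, with its axis about 10 mm on the chute side of the pads. I'll shift +8 mm and press the foot onto the plate to square it.

```bash
python3 -m crank '[[[8,0,0],0,255],[[8,0,10],0,255],[[8,0,20],0,255],[[8,0,26],0,255],[[8,0,29],0,255],[[8,0,32],0,255],[[8,0,34],0,255],[[8,0,34],0,255]]' 20; python3 fr.py 104 30 -2.6; python3 shape.py
```

```text
time: 12.3
eef_pos: [0.6012, -0.1347, 0.0198]
tcp_rot: [0.726, 0.688, -0.001, -0.001]
contact_force: [-7.5, 2.8, 17.7]
opening: 0.491
finger_force: 82.9
pivot local x 0.4 y 104.9 z 36.8
shift [-0.9 -0.4  6.8] yaw -0.5 | yworld -3.1 tcp [ 0.6012 -0.1347  0.0198] j6 -0.33 t 12.3
tool shift per local mm: +x [ 0.009  1.    -0.002] +y [ 1.    -0.009 -0.   ]
top 0

side 260
112 z min 6 max 63 40; 117 z min 17 max 48 53; 122 z min 17 max 35 22;
```

The foot's +y edge is still about 11 mm up, a tilt of about 17°, which rights itself once released. I'll shift about 6 mm back towards the ring centre and let go gently.

```bash
python3 -m crank '[[[-1,0,-5],0,255],[[-7,0,-5],0,255],[[-7,0,-5],0,255],[[-7,0,-2],0,255],[[-7,0,-2],0,125],[[-7,0,-2],0,118],[[-7,0,-2],0,110],[[-7,0,-2],0,90],[[-7,0,-2],0,70],[[-7,0,-2],0,40]]' 20; python3 fr.py 104 30 -2.6; python3 shape.py
```

```text
time: 13.4
eef_pos: [0.6002, -0.1412, 0.0179]
tcp_rot: [0.726, 0.688, -0.0, -0.0]
contact_force: [0.8, -0.7, -0.3]
opening: 0.84
finger_force: 0.0
pivot local x -0.3 y 98.4 z 34.9
shift [5.6 0.2 4.9] yaw -0.5 | yworld -3.1 tcp [ 0.6002 -0.1412  0.0179] j6 -0.34 t 13.4
tool shift per local mm: +x [ 0.009  1.    -0.001] +y [ 1.    -0.009  0.   ]
top 0

side 412
76 z min 21 max 42 16; 81 z min 18 max 44 26; 116 z min 7 max 42 58; 121 z min 25 max 54 25;
```

```bash
python3 -m crank '[[[0,0,-20],0,40],[[0,0,-60],0,0],[[0,0,-110],0,0],[[0,0,-160],0,0],[[0,0,-160],0,0]]' 20; 
python3 -m crank '[[[60,-80,0],-60,0],[[60,-120,0],-80,0],[[60,-120,0],-80,0],[[60,-120,0],-80,0],[[60,-120,0],-80,0],[[60,-120,0],-80,0],[[60,-120,0],-80,0],[[60,-120,0],-80,0],[[60,-120,0],-80,0],[[60,-120,0],-80,0]]'
python3 w.py 0.516 -0.2345 0.25 -90
python3 - <<'E'
from h import *
T=read_camera("top");S=read_camera("side")
a=T["frame"][120:260,220:380];b=S["frame"][110:250,200:360]
cv2.imwrite("pics/cup.png",cv2.resize(np.hstack([a,b]),(800,350),interpolation=cv2.INTER_CUBIC))
for n,c in(("T",T),("S",S)):
    P=cloud(c);hsv=cv2.cvtColor(c["frame"],cv2.COLOR_BGR2HSV)
    m=(P[...,2]>.042)&(P[...,2]<.058)&(abs(P[...,0]-.6)<.05)&(abs(P[...,1]+.14)<.04)
    q=P[m];print(n,"cup rim pts",len(q), q.min(0).round(4),q.max(0).round(4))
    if len(q)>5: print(cv2.minEnclosingCircle(q[:,:2].astype(np.float32)))
    b=cv2.inRange(hsv,(105,120,60),(128,255,255));v,u=np.where(b>0);pz=plane(c,np.c_[u,v],.006)
    k=(np.hypot(pz[:,0]-.6,pz[:,1]+.145)<.04);print(" ring",cv2.minEnclosingCircle(pz[k][:,:2].astype(np.float32)))
    L=cv2.connectedComponentsWithStats(b);print([ (L[2][i].tolist(),np.nanmedian(P[L[1]==i],0).round(4)) for i in range(1,L[0]) if L[2][i,4]>25])
E
```

```text
time: 14.0
eef_pos: [0.6053, -0.1432, 0.1885]
tcp_rot: [0.726, 0.688, 0.004, 0.008]
contact_force: [0.7, 0.2, 1.0]
opening: 1.004
finger_force: 0.0
time: 15.0
eef_pos: [0.4837, -0.0748, 0.1779]
tcp_rot: [0.112, 0.994, 0.0, -0.0]
contact_force: [0.8, -0.1, 0.4]
opening: 1.004
finger_force: 0.0
shift [ -67.1 -148.4  -72.2] yaw 167.1 | yworld 77.1 tcp [ 0.4837 -0.0748  0.1779] j6 -1.71 t 15.0
T cup rim pts 95 [ 0.5764 -0.1781  0.042 ] [ 0.6217 -0.119   0.058 ]
((0.6020246744155884, -0.14854750037193298), 0.030611254274845123)
 ring ((0.5999718308448792, -0.14607568085193634), 0.031006205826997757)
[([257, 179, 27, 15, 55], array([ 0.5791, -0.14  ,  0.0063])), ([311, 209, 16, 7, 100], array([ 0.515 , -0.2352,  0.1444]))]
S cup rim pts 130 [ 0.5784 -0.1645  0.0421] [ 0.6237 -0.1171  0.0562]
((0.601487934589386, -0.14140963554382324), 0.024450603872537613)
 ring ((0.6032237410545349, -0.14622144401073456), 0.03016270510852337)
[]
```

View pics/cup.png

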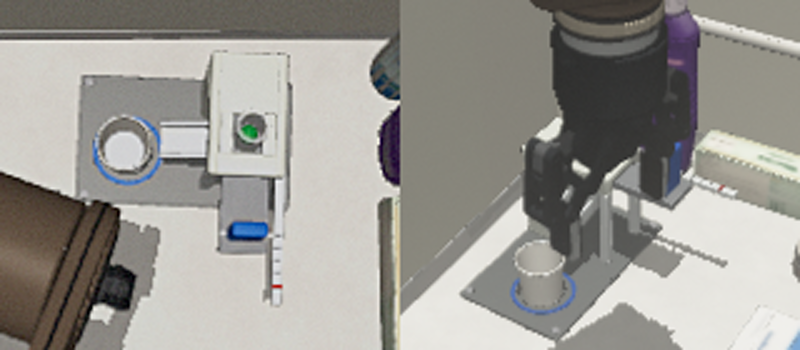

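The cup stands mouth up on the ring: rim at (125,143) in the top crop and (540,262) in the side crop, about 3 mm from the ring centre. The slide is still home, with its tab at (248,231). Next I go above the tab, jaws closing along the dispenser's y.

```bash
python3 w.py 0.5165 -0.235 0.178 87.4
```

```text
shift [-6.830e+01 -1.485e+02 -1.000e-01] yaw -10.5 | yworld 76.9 tcp [ 0.4837 -0.0748  0.1779] j6 -1.70 t 15.1
```

```bash
python3 -m crank '[[[-68,-148,-10],-10,0],[[-68,-148,-10],-10,0],[[-68,-148,-10],-10,0],[[-68,-148,-10],-10,0],[[-68,-148,-10],-10,0],[[-68,-148,-10],-10,0],[[-68,-148,-10],-10,0]]' 60
python3 w.py 0.5165 -0.235 0.108 87.4
```

```text
time: 15.8
eef_pos: [0.5161, -0.2328, 0.1878]
tcp_rot: [0.027, 1.0, 0.001, -0.001]
contact_force: [-0.0, -0.1, 0.1]
opening: 1.002
finger_force: 0.0
shift [-0.6 -2.2 79.7] yaw -0.5 | yworld 86.9 tcp [ 0.5161 -0.2328  0.1878] j6 -2.12 t 15.8
```

```bash
python3 -m crank '[[[-1,-2,40],0,0],[[-1,-2,70],0,0],[[-1,-2,79],0,0],[[-1,-2,79],0,100],[[-1,-2,79],0,255],[[-1,-2,79],0,255],[[-1,-2,79],0,255],[[-1,-2,79],0,255],[[-1,-2,79],0,255],[[-1,-2,79],0,255]]' 60
python3 fr.py 0 120 87.4
```

```text
time: 16.8
eef_pos: [0.5185, -0.2365, 0.1114]
tcp_rot: [0.027, 1.0, -0.0, 0.001]
contact_force: [-1.0, 3.0, 5.8]
opening: 0.317
finger_force: 59.7
pivot local x -77.6 y -0.5 z 128.4
shift [-77.5   1.3   8.6] yaw -0.5 | yworld 86.9 tcp [ 0.5185 -0.2365  0.1114] j6 -2.12 t 16.8
tool shift per local mm: +x [-1.     0.009  0.002] +y [ 0.009  1.    -0.   ]
```

The tab is gripped at an opening of about 27 mm. Pulling 40 mm.

```bash
python3 -m crank '[[[8,0,0],0,255],[[16,0,0],0,255],[[24,0,0],0,255],[[31,0,0],0,255],[[36,0,0],0,255],[[40,0,0],0,255],[[41,0,0],0,255],[[41,0,0],0,255],[[41,0,0],0,255],[[41,0,0],0,255]]' 60
python3 fr.py 0 120 87.4
cat > fin.py <<'E'
from h import *
T=read_camera("top");S=read_camera("side")
for n,c in(("T",T),("S",S)):
    P=cloud(c);hsv=cv2.cvtColor(c["frame"],cv2.COLOR_BGR2HSV)
    g=cv2.inRange(hsv,(40,70,30),(85,255,255));_,L,st,ce=cv2.connectedComponentsWithStats(g)
    print(n,[(ce[i].round(),st[i,4],np.nanmedian(P[L==i],0).round(4)) for i in range(1,len(st)) if st[i,4]>4])
    b=cv2.inRange(hsv,(105,120,60),(128,255,255));_,L,st,ce=cv2.connectedComponentsWithStats(b)
    print(" blue",[(ce[i].round(),st[i,4],np.nanmedian(P[L==i],0).round(4)) for i in range(1,len(st)) if st[i,4]>8])
    m=(P[...,2]>.045)&(P[...,2]<.058)&(abs(P[...,0]-.6)<.04)&(P[...,1]>-.172)&(P[...,1]<-.1);q=P[m]
    if len(q)>5: print(" rim ext",q.min(0).round(4),q.max(0).round(4))
a=T["frame"][120:260,220:380];b=S["frame"][110:250,200:360]
cv2.imwrite("pics/fin.png",cv2.resize(np.hstack([a,b]),(800,350),interpolation=cv2.INTER_CUBIC))
E
python3 fin.py
```

```text
time: 17.8
eef_pos: [0.4793, -0.2347, 0.1114]
tcp_rot: [0.028, 1.0, -0.001, 0.004]
contact_force: [6.9, 2.8, 1.9]
opening: 0.315
finger_force: 59.6
pivot local x -116.8 y -0.5 z 128.4
shift [-116.7    1.7    9.4] yaw -0.6 | yworld 86.8 tcp [ 0.4793 -0.2347  0.1114] j6 -2.16 t 17.8
tool shift per local mm: +x [-1.     0.01   0.008] +y [ 0.01   1.    -0.001]
T [(array([395., 134.]), np.int32(251), array([ 0.6631, -0.3828,  0.1515])), (array([142., 138.]), np.int32(35), array([0.6684, 0.1112, 0.1121])), (array([276., 178.]), np.int32(38), array([ 0.5948, -0.1568,  0.0623])), (array([388., 272.]), np.int32(12), array([ 0.3974, -0.3905,  0.0497]))]
 blue [(array([281., 172.]), np.int32(17), array([ 0.6176, -0.1691,  0.0061])), (array([268., 188.]), np.int32(55), array([ 0.579, -0.14 ,  0.006]))]
 rim ext [ 0.5765 -0.1655  0.0452] [ 0.6216 -0.1191  0.0578]
S [(array([282., 117.]), np.int32(10), array([ 0.6777, -0.3975,  0.153 ])), (array([282., 125.]), np.int32(124), array([ 0.6639, -0.3736,  0.1442])), (array([256., 217.]), np.int32(12), array([ 0.5991, -0.1394,  0.0415])), (array([146., 257.]), np.int32(32), array([0.6709, 0.1149, 0.1111]))]
 blue [(array([268., 226.]), np.int32(13), array([ 0.5761, -0.1571,  0.0079]))]
 rim ext [ 0.5776 -0.1642  0.045 ] [ 0.624  -0.1161  0.0567]
```

View pics/fin.png

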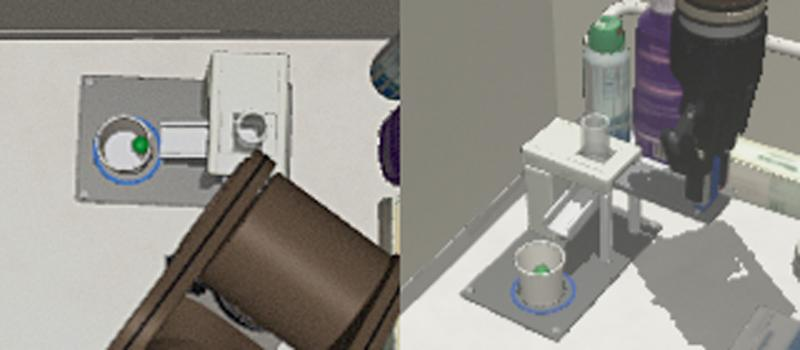

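The last picture shows the green tablet just entering the cup, at (140,145) in the top crop. The tool has moved 39.2 mm. I'll hold for a second and check that the tablet has settled.

```bash
python3 -m crank '[[[0,0,0],0,255],[[0,0,0],0,255],[[0,0,0],0,255],[[0,0,0],0,255],[[0,0,0],0,255],[[0,0,0],0,255],[[0,0,0],0,255],[[0,0,0],0,255],[[0,0,0],0,255],[[0,0,0],0,255]]' 60
python3 fr.py 0 120 87.4; python3 fin.py
python3 - <<'E'
from h import *
c=read_camera("side");hsv=cv2.cvtColor(c["frame"],cv2.COLOR_BGR2HSV);P=cloud(c)
b=cv2.inRange(hsv,(100,80,30),(130,255,255));b[:,:300]=0;b[:,330:]=0;b[:150]=0;b[210:]=0
v,u=np.where(b>0);print("tab pts",len(v),np.nanmedian(P[v,u],0).round(4),np.nanmin(P[v,u],0).round(4),np.nanmax(P[v,u],0).round(4))
E
```

```text
time: 18.9
eef_pos: [0.4794, -0.2347, 0.1114]
tcp_rot: [0.028, 1.0, -0.001, 0.004]
contact_force: [6.7, 2.5, 3.0]
opening: 0.319
finger_force: 59.6
pivot local x -116.7 y -0.5 z 128.4
shift [-116.7    1.6    9.3] yaw -0.6 | yworld 86.8 tcp [ 0.4794 -0.2347  0.1114] j6 -2.16 t 18.9
tool shift per local mm: +x [-1.     0.01   0.008] +y [ 0.01   1.    -0.001]
T [(array([395., 134.]), np.int32(257), array([ 0.6632, -0.3828,  0.1517])), (array([142., 138.]), np.int32(33), array([0.6684, 0.1113, 0.1121])), (array([265., 178.]), np.int32(33), array([ 0.6006, -0.1337,  0.0233])), (array([388., 272.]), np.int32(11), array([ 0.3975, -0.3907,  0.0499]))]
 blue [(array([281., 173.]), np.int32(18), array([ 0.6171, -0.1701,  0.0061])), (array([268., 188.]), np.int32(56), array([ 0.579 , -0.1367,  0.0062]))]
 rim ext [ 0.5763 -0.1656  0.0452] [ 0.622  -0.1191  0.0545]
S [(array([282., 117.]), np.int32(10), array([ 0.6788, -0.3973,  0.154 ])), (array([282., 125.]), np.int32(124), array([ 0.664 , -0.3734,  0.1441])), (array([146., 257.]), np.int32(32), array([0.6711, 0.115 , 0.1115]))]
 blue []
 rim ext [ 0.5776 -0.1648  0.045 ] [ 0.6241 -0.1175  0.0551]
tab pts 48 [ 0.4743 -0.238   0.1274] [ 0.4734 -0.2454  0.1039] [ 0.4837 -0.2205  0.1462]
```

```bash
python3 -c "
from plant import ctrl
print(ctrl.sign_off())"
```

```text
the job is handed in; nothing more can be done
None
```

The job is handed in: the cup stands mouth up about 3 mm from the ring's centre, the tablet is on its floor, and the gripper holds the slide about 39 mm out, against the 40 mm red mark; the judge's result was not shown.

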